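Snug the adjustable wrench on the fence nut and tighten it

ROBOT

A 6-joint arm with a two-finger parallel gripper is mounted at the origin on the work surface. World frame = base frame: x ahead of the robot, y to its left, z up, the work surface at z = 0. Lengths are in m, angles in rad, forces in N, time in s.
With the tool pointing down it reaches from about 0.3 to 1 m from the base axis. Payload 5.1 kg.
Tool frame: the origin (TCP) lies midway between the tips of the shut fingers; the grasp point (between the pads) lies 19 mm behind it; z points along the fingers, y is the direction in which the jaws open and shut (so a half turn about z gives the same grasp; the last joint's range is limited). The gripper opens to 95 mm and grips with 3 to 60 N. Pads are 20 mm wide; open, the fingers measure 119 mm over their backs; the gripper's body (75 mm by 180 mm) begins 59 mm behind the grasp point.
Start: joints at [-1.219, 0.124, 1.65, -0, 1.367, -0.083], TCP at [0.274, -0.59, 0.215] pointing down, gripper open.
Joint ranges: [-2.61, 2.61], [-1.02, 2.33], [0.03, 2.71], [-1.35, 4.49], [0.32, 2.68], [-2.91, 2.91]. Speed limits (rad/s): [2.57, 2.57, 3.14, 3.14, 3.14, 3.14].

INTERFACE

Orientations are given as a unit quaternion [w, x, y, z].
In Python, from station import r gives the robot as it stands. Calls block until the motion is done:
- r.move_ptp(position, orientation): joint-space move of the TCP to a pose.
- r.servo_line(position, feed=0.15, orientation=None, max_force=None): straight line of the TCP; orientation=None keeps the orientation; feed is the mean speed in m/s. With max_force (N) it stops when the force on the tool has changed by that much, and returns True; else False.
- r.move_j(angles): joint-space move.
- r.gripper_to(opening, grip_force=None): finger opening in m; grip_force is the grip in N (None keeps the last); returns when the fingers have stopped.
- r.wait(seconds).
- r.inverse_kinematics(position, orientation): joint angles nearest the present ones, or None.
- r.snapshot(name): name is "side" or "top"; returns a dict with "pixels" (420x560x3 uint8, red, green, blue), "fx", "fy", "cx", "cy" (pixels), "k1" (the pictures are not rectified: a ray, as slopes to the right and down, at radius r is drawn at 1 + k1 r^2 times it, then the intrinsics apply), "world_from_camera" (4x4, takes a point from camera to world coordinates). Camera axes: x right, y up, looking along -z (the intrinsics and any distortion apply to the point x, -y, -z); pixel columns grow to the right and rows downward; lengths in m; the calibration is good to about 2 mm. A picture is of the moment at which its call begins. There is no depth.
A pose or a line that the arm cannot do raises r.MotionError and nothing moves.
- r.job_done(): hands the job in, once; it reports no verdict.
Trained networks look in a picture, given as the dict that the camera call returned (one of the last four; its "shot" number tells which), for a name from the list of things; names that differ only in an ending like _2 or _b are one class to them, and where a whole thing is asked for, a point or a joint stands for the part that bears it (a point fixed in the world has none). Each returns a list of dicts, best first, with "score" (0 to 1); they miss things now and then, are a little off and sometimes report something else, mostly with a low value. They report only what shows in the picture. A call takes as long as a camera call.
- r.search_frame(thing, picture): "extent" ([left, top, right, bottom] in pixels, round what is visible of it).
Readings, each from a call of its own:
- r.read_clock(): time.
- r.read_q(): joint angles.
- r.read_joint_velocities(): joint speeds.
- r.read_effort(): joint torques, N m.
- r.read_position(): TCP position.
- r.read_eef_rot(): TCP orientation.
- r.read_ft_force(): force on the tool from outside, world axes, zero at the start.
- r.read_torque(): the same for the moment, N m.
- r.read_gripper_width(): finger opening in m.
Only numpy, scipy, OpenCV 4.12 (cv2) and the standard library are available. Lean on these libraries where they do the work, as an engineer would, in place of code of your own. Each camera call takes 0.05 s, during which the arm holds its last target.

TASK

The open adjustable wrench sits loosely on the fence's hold-down nut. With a light touch, roll its worm until the jaw is snug on the nut with no play left (do not force the jaw itself), and only then pull the handle clockwise, seen from above, to tighten the nut by about an eighth of a turn. Leave the snug wrench on the nut and do not shift the loose things lying about.

Things in the scene. Friction and masses are not known exactly. Their poses are not given: they have to be found in the camera images.
- nut: steel hexagon nut, 30 mm across flats, 16 mm high, on a vertical 20 mm stud standing 3 mm above it, on a 50 mm washer on the near foot of the machine fence; origin on its axis at its underside, 9 mm above the table; two of its flats face along its y. The second nut, 235 mm farther along the fence, is already tight
- nut_turn (a joint): turn of the nut in rad, 0 at the start, growing clockwise seen from above (tightening). Stiff: needs about 0.5 N m at the start and 0.8 N m after an eighth of a turn (0.785 rad); stays where it is left
- wrench: loose steel adjustable wrench, 285 mm, 0.6 kg, head on the nut's washer, tail on the table. Origin: centre of a 30 mm jaw opening, underside of the 14 mm thick head; x out of the opening, y to the moving jaw. Fixed jaw flat at y -15 mm, throat at x -19. Handle 24 wide, 11 thick, from x -72, y 0 for 175 mm along (-cos 15 deg, sin 15 deg)
- jaw_slide (a joint): travel of the moving jaw in m: the jaw opening is 38 mm minus this value, so it is snug on the 30 mm nut at 0.008; starts at 0.0052 to 0.0066. Only the worm moves it (self-locking)
- worm_turn (a joint): turn of the worm in rad, growing as the jaw closes; 0.4 mm of jaw travel per rad. Takes about 0.035 N m to roll (3.5 N of drag at its rim); stalls when the jaw is snug, the drag then rises and the finger slips
- worm: ridged steel roller, 20 mm diameter, 22 mm long, axis along the wrench's y, in the head's window, 2 to 3 mm proud of it; origin at its centre, 52 mm behind the jaw centre. Its top slid towards the nut (wrench +x) closes the jaw, slid back opens it. A fingertip pressed down at some 8 to 12 N rolls it (friction 0.7 to 1)
- worm_top (a point): topmost point of the worm, at mid-length, about 25 mm above the table
- handle_grip (a point): middle of the wrench's handle, 100 mm from its beginning, 171 mm from the nut's axis, about 11 mm above the table; handle 24 mm wide, 11 mm thick here
- spare_nut: loose spare nut, same size, lying by the fence (bystander, leave alone); origin at its underside
- spare_washer: loose spare washer, 50 mm, 4 mm thick (bystander, leave alone); origin at its underside
- wood_block: wooden offcut, 60 x 40 x 30 mm (bystander, leave alone); origin at its underside
- push_stick: plywood push stick, 230 mm, 12 mm thick (bystander, leave alone); origin at its underside
- turned_bowl: turned wooden bowl, 140 mm (bystander, leave alone); origin at its underside
- mallet: mallet, 280 mm (bystander, leave alone); origin at its underside
- jaw: the wrench's moving jaw, steel, 16 mm wide, 62 mm long, 14 mm thick, sliding across the head; origin on the wrench's centre line, carried along with the jaw. It is to be closed by the worm, not forced by squeezing or pushing the jaw itself

How it is judged:
On the way, in this order (a step that is already met when the one before it is completed fails the run):
1. the worm has closed the jaw snugly on the nut (opening within 0.3 mm of the nut's width) while the nut has not yet been turned (value of joint jaw_slide above 0.0077 m and value of joint nut_turn below 0.15 rad), for 0.2 s.
2. the nut is tightened by an eighth of a turn (0.55 to 1.05 rad) with the jaw still snug (value of joint nut_turn between 0.55 and 1.05 rad and value of joint jaw_slide above 0.0074 m), for 0.2 s.
At the end, for the whole second after the job is handed in: The nut has been tightened by 0.55 to 1.05 rad (about an eighth of a turn), the wrench lies at rest on it, its jaw centre within 8 mm of the nut's axis and not lifted more than 6 mm, its jaw still snug (opening within 0.6 mm of the nut's width), and the robot touches nothing (all of step 2 and horizontal distance between wrench and nut below 0.008 m and z of wrench in the frame of nut below 0.006 m and linear speed of wrench below 0.02 m/s).
It fails at once if the worm is pressed with more than 25 N (contact force between anything else and worm above 25 N).
It fails at once if the nut is turned (more than 0.15 rad) while the jaw is loose on it (more than 1 mm of play) (value of joint nut_turn above 0.15 rad and value of joint jaw_slide below 0.007 m).
It fails at once if a loose bystander is shifted by more than 30 mm (distance of any of spare_nut, spare_washer, wood_block, push_stick, turned_bowl, mallet from where it was at the start of the episode above 0.03 m).
It fails at once if the moving jaw is forced directly (more than 30 N between fingers and jaw) instead of by its worm (contact force between the fingers and jaw above 30 N).
It also fails if it takes over 72 s, if anything falls off the work surface, if the arm or the gripper's body presses on something with over 40 N, if the wrist force passes 120 N, or if a joint passes its speed limit or range.

## Working session

There is one attempt and no reset: what is moved stays moved. The work goes in short steps, each a Python script; the robot and the scene stay as the last script left them, time stands still between calls to the robot, and variables do not carry over. Pictures are saved under pics/ and viewed, and the job is handed in when it is done.

```bash
ls; mkdir -p pics
python3 - <<'E'
from station import r
import cv2
for n in ("top","side"):
    p=r.snapshot(n)
    cv2.imwrite(f"pics/{n}0.png",p["pixels"][:,:,::-1])
    print(n,p["fx"],p["fy"],p["cx"],p["cy"],p["k1"],p["world_from_camera"])
    for t in ("nut","wrench","worm","worm_top","handle_grip","jaw"):
        print(t,[(d["score"],d["extent"]) for d in r.search_frame(t,p)[:3]])
print(r.read_clock())
E
```

```text
pics
top 502.1801775363639 502.1801775363639 280.1247879888157 210.56281967458025 -0.1383998542215887 [[ 8.67029965e-03  9.88925415e-01 -1.48159880e-01  3.74958665e-01]
 [-9.99960141e-01  8.89040116e-03  8.23364608e-04  1.57131192e-02]
 [ 2.13144695e-03  1.48146835e-01  9.88963079e-01  1.19781933e+00]
 [ 0.00000000e+00  0.00000000e+00  0.00000000e+00  1.00000000e+00]]
nut [(0.58, [289.6, 192.0, 304.2, 206.8]), (0.41, [208.7, 137.0, 316.3, 216.1])]
wrench [(0.96, [208.5, 140.0, 312.3, 218.3])]
worm [(0.42, [278.0, 186.0, 280.4, 190.8])]
worm_top [(0.77, [207.8, 136.5, 314.7, 214.2])]
handle_grip [(0.97, [206.9, 133.7, 317.4, 219.0])]
jaw [(0.74, [285.7, 182.6, 314.0, 199.4])]
side 402.2070417184321 402.2070417184321 279.74711659457444 207.7883026686324 -0.03860206211389248 [[-0.97382566  0.17119498 -0.14951878  0.41155637]
 [-0.22634436 -0.67025448  0.70677235  0.75037109]
 [ 0.02078025  0.72211579  0.69146003  0.77083143]
 [ 0.          0.          0.          1.        ]]
nut [(0.4, [276.7, 200.5, 280.8, 211.1])]
wrench [(0.85, [194.3, 193.0, 293.8, 264.0])]
worm [(0.66, [195.4, 193.2, 293.2, 262.2])]
worm_top [(0.69, [197.8, 192.4, 293.7, 262.3]), (0.54, [271.1, 201.4, 284.7, 213.1])]
handle_grip [(0.72, [194.5, 196.4, 294.1, 261.0])]
jaw [(0.51, [261.8, 196.4, 277.2, 209.5]), (0.29, [309.1, 206.0, 330.5, 233.2])]
0.7
```

Run:
```python
import cv2
a=cv2.imread("pics/top0.png")[110:240,180:360]
cv2.imwrite("pics/top0c.png",cv2.resize(a,None,fx=4.4,fy=4.4,interpolation=cv2.INTER_CUBIC))
a=cv2.imread("pics/side0.png")[170:290,170:350]
cv2.imwrite("pics/side0c.png",cv2.resize(a,None,fx=4.4,fy=4.4,interpolation=cv2.INTER_CUBIC))
```

```text
(no output)
```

View pics/top0.png

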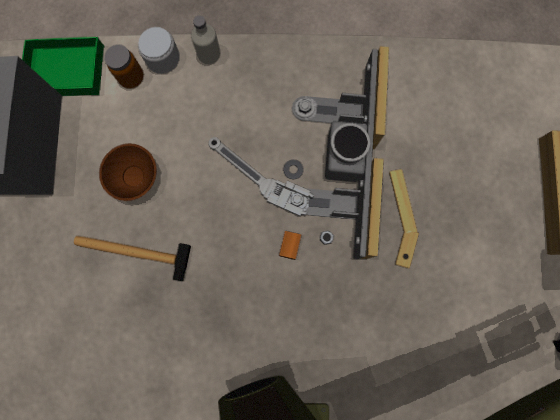

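View pics/side0.png

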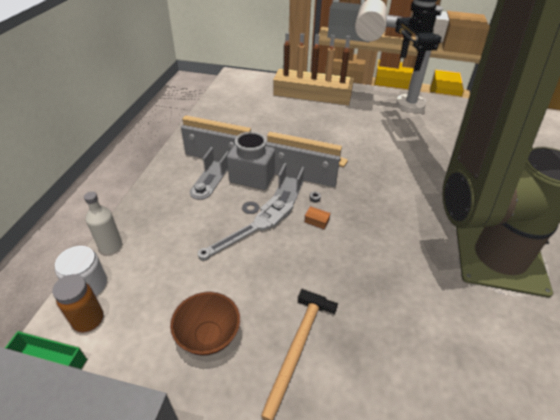

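View pics/top0c.png

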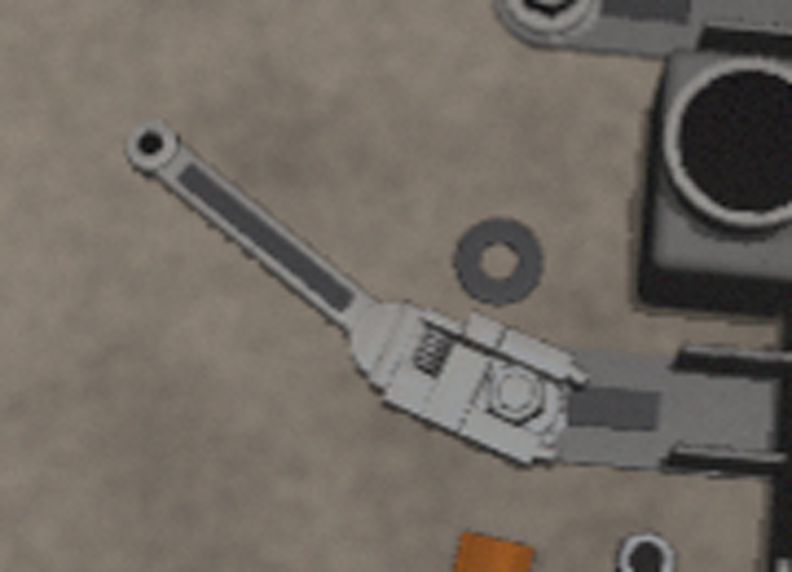

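View pics/side0c.png

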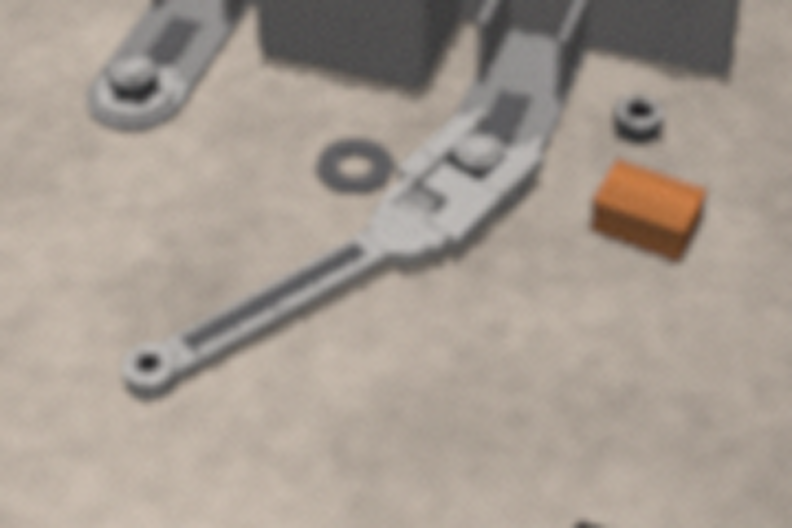

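The top view shows the stud at about (297.5,199), the worm at (278,189.5) and the tail hole at (214,142.5). The wrench opens to image right (-y world), so clockwise moves the handle towards +x. Next I compute the pose and overlay it.

```bash
cat > h.py <<'E'
import numpy as np, cv2, pickle
def proj(p,P):
    P=np.atleast_2d(P); T=np.linalg.inv(p["world_from_camera"]); c=P@T[:3,:3].T+T[:3,3]
    u=c[:,0]/-c[:,2]; v=-c[:,1]/-c[:,2]; f=1+p["k1"]*(u*u+v*v)
    return np.c_[p["cx"]+p["fx"]*u*f, p["cy"]+p["fy"]*v*f]
def unproj(p,uv,z):
    a=(uv[0]-p["cx"])/p["fx"]; b=(uv[1]-p["cy"])/p["fy"]; u,v=a,b
    for _ in range(20):
        f=1+p["k1"]*(u*u+v*v); u,v=a/f,b/f
    T=p["world_from_camera"]; d=T[:3,:3]@np.array([u,-v,-1]); o=T[:3,3]
    return o+d*(z-o[2])/d[2]
def crop(p,x0,y0,x1,y1,s,name,pts=[],polys=[]):
    im=cv2.resize(np.ascontiguousarray(p["pixels"][y0:y1,x0:x1,::-1]),None,fx=s,fy=s,interpolation=cv2.INTER_CUBIC)
    f=lambda q:((np.array(q)+.5-[x0,y0])*s-.5).round().astype(int)
    for q in pts: cv2.circle(im,tuple(map(int,f(q))),3,(0,0,255),-1)
    for q in polys: cv2.polylines(im,[f(q).reshape(-1,1,2).astype(np.int32)],True,(0,255,0),1)
    cv2.imwrite(name,im)
def wr(pose,x,y,z): 
    c,s=np.cos(pose[2]),np.sin(pose[2]); return [pose[0]+c*x-s*y,pose[1]+s*x+c*y,z]
E
cat > loc.py <<'E'
import sys
from h import *
def overlay(t,s,pose,tag,x0=180,y0=110,x1=360,y1=240,a=170,b=170,c=350,d=290):
    W=lambda L,z:np.array([wr(pose,x,y,z) for x,y in L])
    hx=[(15/np.cos(np.pi/6)*np.cos(k*np.pi/3),15/np.cos(np.pi/6)*np.sin(k*np.pi/3)) for k in range(6)]
    cs,sn=np.cos(np.radians(15)),np.sin(np.radians(15))
    hd=[(-72-sn*12*k-cs*l, sn*l-cs*12*k) for k,l in ((1,0),(1,175),(-1,175),(-1,0))]
    wm=[(-62,-11),(-42,-11),(-42,11),(-62,11)]
    fj=[(-19,-15),(20,-15)]
    for p,n,bx in ((t,"top",(x0,y0,x1,y1)),(s,"side",(a,b,c,d))):
        crop(p,*bx,4.4,f"pics/{n}{tag}.png",pts=proj(p,W([(-52,0)],.0255)).tolist()+proj(p,W([(0,0)],.028)).tolist(),
         polys=[proj(p,W(hx,.025)),proj(p,W(hd,.014)),proj(p,W(wm,.023)),proj(p,W(fj,.023))])
E
python3 - <<'E'
from station import r
from h import *; import loc
t=r.snapshot("top"); s=r.snapshot("side"); pickle.dump((t,s),open("p0.pkl","wb"))
nut=unproj(t,(297.0,198.8),.028); print("nut",nut)
print("nut side",unproj(s,(170+478/4.4-.5+.1,170+146/4.4-.4),.028))
tail=unproj(t,(213.6,142),.012); print("tail",tail, np.linalg.norm((tail-nut)[:2]))
print("tail side",unproj(s,(170+148/4.4-.4,170+362/4.4-.4),.012))
d=nut-tail; a=np.arctan2(d[1],d[0]); L=181
yaw=a+np.arctan2(.2588*L,72+.966*L)
pose=(nut[0],nut[1],yaw); print(pose, np.degrees(yaw)); print("worm",wr(pose,-.052,0,.0255), unproj(t,(277.8,189.1),.0255))
import loc
E
sed -i 's/x,y,z) for x,y in L/x\/1000,y\/1000,z) for x,y in L/' loc.py
```

```text
nut [ 0.57869434 -0.02491683  0.028     ]
nut side [ 0.58058056 -0.0269772   0.028     ]
tail [0.7209566  0.17914363 0.012     ] 0.248755343687391
tail side [0.72138481 0.17243632 0.012     ]
(np.float64(0.5786943381281593), np.float64(-0.024916825947383547), np.float64(-1.9920765810639158)) -114.13758056181298
worm [np.float64(0.5999586515665283), np.float64(0.022536614117534815), 0.0255] [0.60210756 0.02070845 0.0255    ]
```

Run:
```python
from h import *; import loc
t,s=pickle.load(open("p0.pkl","rb"))
loc.overlay(t,s,(0.5787,-0.0249,np.radians(-114.1)),"1")
```

```text
(no output)
```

View pics/top1.png

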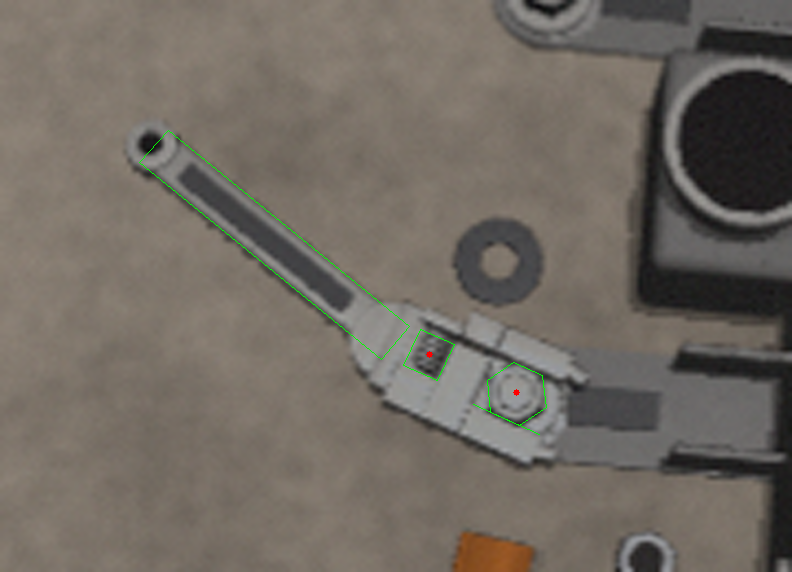

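View pics/side1.png

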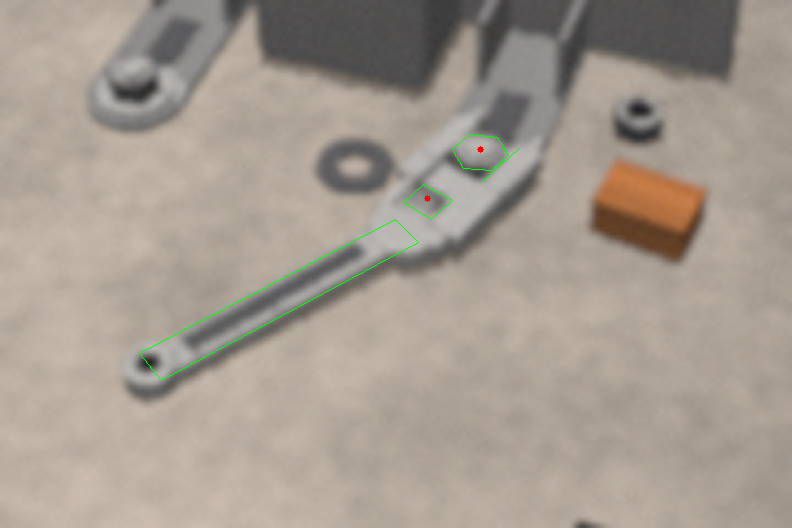

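The overlay fits in both views; the worm sits at about (0.601,0.022). Moving above it with the fingers shut.

```bash
cat >> h.py <<'E'
from scipy.spatial.transform import Rotation as R
def down(a):
    m=np.array([[-np.sin(a),np.cos(a),0],[np.cos(a),np.sin(a),0],[0,0,-1]]).T
    q=R.from_matrix(m).as_quat(); return [q[3],q[0],q[1],q[2]]
YAW=np.radians(-114.0); WX=np.array([np.cos(YAW),np.sin(YAW),0]); WORM=np.array([.601,.0220,0])
E
python3 - <<'E'
from station import r
from h import *
for a in (YAW,YAW+np.pi): print(r.inverse_kinematics([.601,.022,.06],down(a)))
q=[(j,a) for a in (YAW,YAW+np.pi) if (j:=r.inverse_kinematics([.601,.022,.06],down(a))) is not None]
a=min(q,key=lambda z:abs(z[0][5]))[1]; print("yaw used",np.degrees(a))
r.gripper_to(0.0,20)
p=WORM-.009*WX
r.move_ptp([*p[:2],.2],down(a))
r.servo_line([*p[:2],.05],.1)
print(r.read_clock(),r.read_position(),r.read_ft_force(),r.read_gripper_width())
t=r.snapshot("top"); s=r.snapshot("side")
crop(t,220,130,360,240,5,"pics/t2.png"); crop(s,200,150,360,270,5,"pics/s2.png")
E
```

```text
[-5.26540938e-02  1.61694376e-01  1.88302334e+00 -4.44089210e-16
  1.09687494e+00  1.93702125e+00]
[-5.26540938e-02  1.61694376e-01  1.88302334e+00 -4.44089210e-16
  1.09687494e+00 -1.20457140e+00]
yaw used 65.99999999999999
6.4583 [0.60531272 0.03022266 0.05088602] [-0.07285509 -0.23793768 -0.02630798] 0.0005490690034883257
```

View pics/s2.png

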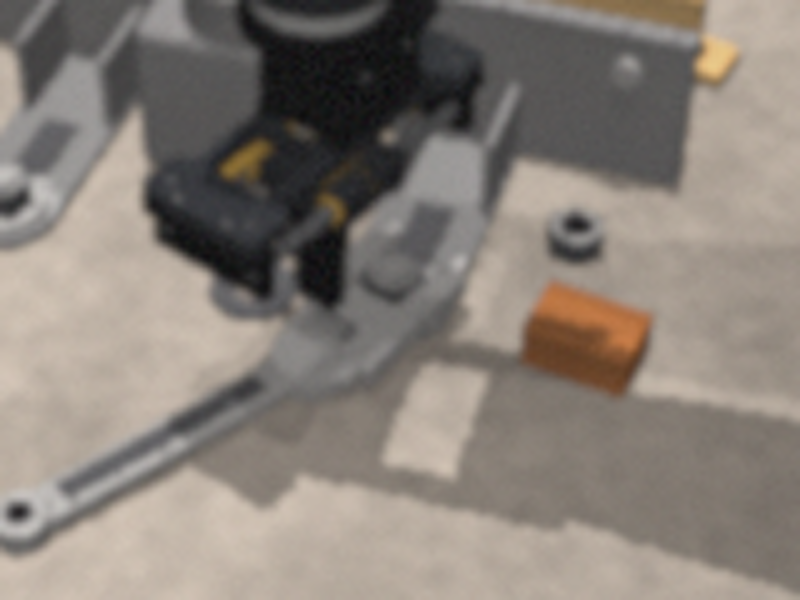

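View pics/t2.png

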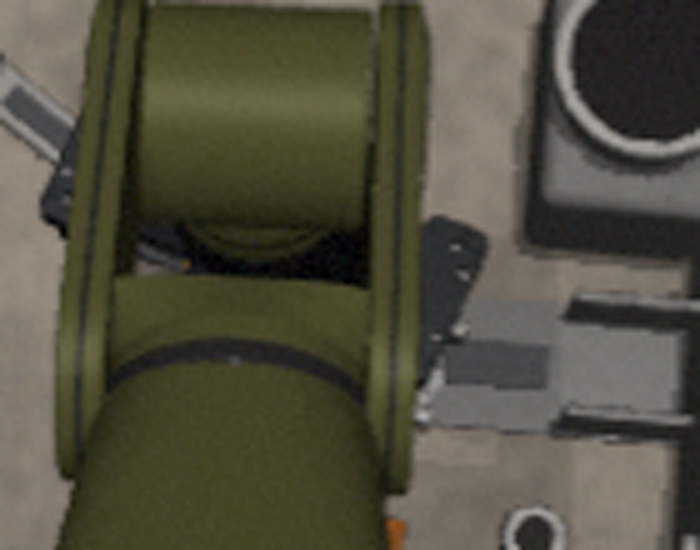

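The side view shows the shut fingertip, at about (264,210), over the head next to the worm. Pressing gently.

Run:
```python
from station import r
from h import *
p=r.read_position(); f0=r.read_ft_force()
P=WORM-.009*WX
print(r.servo_line([*P[:2],.030],.05,max_force=4), r.read_position(), r.read_ft_force())
print(r.servo_line([*P[:2],.018],.006,max_force=7.5), r.read_position(), r.read_ft_force())
r.wait(.2);print(r.read_clock(), r.read_position(), r.read_ft_force()-f0)
```

```text
False [0.60434933 0.03023754 0.02943513] [0.11675716 0.1599562  0.27901479]
True [0.60489228 0.03051144 0.02317425] [-7.88021319e-01  9.82811796e-04  4.01753991e+00]
8.5833 [0.60490364 0.03051087 0.02312118] [-1.68548258  0.12386947  5.19986065]
```

Run:
```python
from station import r
from h import *
def up(o,z=.030): P=WORM+o*WX; r.servo_line([*P[:2],z],.06)
up(-.009)
for o in (0.,-.022):
    up(o); r.wait(.15); print("free",r.read_position(),r.read_ft_force())
    P=WORM+o*WX
    print(o,r.servo_line([*P[:2],.017],.008,max_force=5)); r.wait(.15)
    print([r.read_position()[2].round(5) for _ in range(3)], r.read_ft_force())
    up(o)
print(r.read_clock())
```

```text
free [0.60091949 0.02191741 0.02988383] [-0.156321    0.13309038  0.25560662]
0.0 True
[np.float64(0.02506), np.float64(0.02506), np.float64(0.02506)] [-0.77869461 -0.97498834  5.05668816]
free [0.60983325 0.04203256 0.02991196] [-0.48840627 -0.04376814 -0.06898979]
-0.022 True
[np.float64(0.02146), np.float64(0.02146), np.float64(0.02146)] [-0.39125296 -0.10350997  5.41628537]
12.725
```

Contact heights: 25.1 mm on the worm top and 21.5 mm on the head, so the tip is thinner than assumed along tool y. I'll turn the tool 90° so the 20 mm pad width lies along the stroke.

Run:
```python
from station import r
from h import *
a=YAW+np.pi/2
P=WORM-.007*WX
print(r.inverse_kinematics([*P[:2],.045],down(a)),r.inverse_kinematics([*P[:2],.045],down(a+np.pi)))
r.servo_line([*(WORM-.022*WX)[:2],.045],.1)
j=r.inverse_kinematics([*P[:2],.045],down(a)); 
if j is None or abs(j[5])>2: a+=np.pi
r.move_ptp([*P[:2],.045],down(a))
r.servo_line([*P[:2],.029],.08)
r.wait(.15); print("free",r.read_position(),r.read_ft_force())
for o in (-.007,):
    P=WORM+o*WX
    print(o,r.servo_line([*P[:2],.017],.008,max_force=5)); r.wait(.15)
    print(r.read_position(), r.read_ft_force(),r.read_clock())
```

```text
[-4.17942255e-02  1.86852345e-01  1.88281279e+00 -4.44089210e-16
  1.07192752e+00  3.77084795e-01] [-4.17942255e-02  1.86852345e-01  1.88281279e+00 -4.44089210e-16
  1.07192752e+00 -2.76450786e+00]
free [0.6039508  0.02839025 0.02902884] [ 0.7269153   0.26515637 -0.80745738]
-0.007 True
[0.60391516 0.02836294 0.02498601] [-1.09113869 -0.49552359  4.81510319] 15.8
```

Run:
```python
from station import r
from h import *
P=WORM-.007*WX
z=r.read_position()[2]
for k in range(6):
    z-=.0004; r.servo_line([*P[:2],z],.02); r.wait(.1)
    f=r.read_ft_force(); print(round(z,5),r.read_position()[2].round(5),f.round(2),r.read_clock())
    if f[2]>8.5: break
np.save("z.npy",z)
```

```text
0.02459 0.02496 [-1.79 -0.1   4.38] 16.15
0.02419 0.0249 [-2.52  0.01  6.94] 16.5
0.02379 0.02488 [-2.65  0.55  9.4 ] 16.85
```

Compliance is about 6 N/mm, which is easy to regulate. Sliding one stroke.

```bash
cat > roll.py <<'E'
from station import r
from h import *
def step(o,z,feed=.03,target=10.):
    P=WORM+o*WX; r.servo_line([*P[:2],z],feed)
    f=r.read_ft_force(); p=r.read_position()
    print(f"o={o*1e3:.1f} act={(p-WORM)@WX*1e3:.1f} lat={np.dot(p-WORM,[-WX[1],WX[0],0])*1e3:.1f} z={z*1e3:.2f} fwx={-f@WX:.2f} fz={f[2]:.2f} t={r.read_clock():.1f}")
    z-=np.clip((target-f[2])/6300*.7,-.0006,.0006)
    return z,f
def press(o):
    P=WORM+o*WX
    r.servo_line([*P[:2],.0265],.08)
    z=.0247; 
    r.servo_line([*P[:2],z],.012)
    for k in range(6):
        r.wait(.06); f=r.read_ft_force()
        if f[2]>8.5: break
        z-=np.clip((10-f[2])/6300*.8,0,.0007); r.servo_line([*P[:2],z],.02)
    return z
def stroke(z,o,o1=.0085,d=.0035):
    fs=[]
    while o<o1-1e-6:
        o=min(o+d,o1); z,f=step(o,z); fs.append(-f@WX)
        if f[2]>17: break
    return o,fs
def lift(o):
    P=WORM+o*WX; r.servo_line([*P[:2],.029],.08)
E
python3 - <<'E'
from roll import *
o,fs=stroke(float(np.load("z.npy")),-.007); lift(o)
E
```

```text
o=-3.5 act=-4.5 lat=0.2 z=23.79 fwx=2.68 fz=7.72 t=17.1
o=0.0 act=-1.3 lat=0.2 z=23.53 fwx=3.15 fz=9.51 t=17.4
o=3.5 act=2.1 lat=0.2 z=23.48 fwx=3.62 fz=9.56 t=17.6
o=7.0 act=5.6 lat=0.2 z=23.43 fwx=3.15 fz=9.64 t=17.9
o=8.5 act=6.9 lat=0.2 z=23.39 fwx=3.34 fz=9.72 t=18.2
```

The drag of about 3.3 N matches a rolling worm. Repeating strokes until it stalls.

Run:
```python
from roll import *
for k in range(3):
    P=WORM-.008*WX; r.servo_line([*P[:2],.029],.08)
    z=press(-.008); print("stroke",k,z)
    o,fs=stroke(z,-.008,.0095,.0045); lift(o)
    if max(fs)>5.5: print("stall?"); break
```

```text
stroke 0 0.023145340037811213
o=-3.5 act=-4.7 lat=0.5 z=23.15 fwx=1.47 fz=8.57 t=20.9
o=1.0 act=-0.4 lat=0.5 z=22.99 fwx=2.59 fz=8.73 t=21.2
o=5.5 act=3.9 lat=0.4 z=22.85 fwx=2.88 fz=8.89 t=21.5
o=9.5 act=7.8 lat=0.5 z=22.72 fwx=3.44 fz=10.27 t=21.8
stroke 1 0.023435029227268506
o=-3.5 act=-4.7 lat=0.4 z=23.44 fwx=2.76 fz=7.59 t=23.9
o=1.0 act=-0.6 lat=0.4 z=23.17 fwx=3.44 fz=8.47 t=24.2
o=5.5 act=3.7 lat=0.4 z=23.00 fwx=3.20 fz=8.83 t=24.5
o=9.5 act=7.5 lat=0.5 z=22.87 fwx=3.36 fz=8.82 t=24.8
stroke 2 0.023511620574413607
o=-3.5 act=-5.0 lat=0.4 z=23.51 fwx=3.50 fz=6.15 t=27.0
o=1.0 act=-1.0 lat=0.5 z=23.08 fwx=4.68 fz=7.79 t=27.3
o=5.5 act=3.3 lat=0.6 z=22.84 fwx=4.71 fz=9.22 t=27.6
o=9.5 act=7.1 lat=0.7 z=22.75 fwx=5.49 fz=8.67 t=27.9
```

Run:
```python
from roll import *
for k in range(2):
    P=WORM-.008*WX; r.servo_line([*P[:2],.029],.1)
    z=press(-.008); print("stroke",k,z)
    o,fs=stroke(z,-.008,.0095,.0045); lift(o)
```

```text
stroke 0 0.023207652740018535
o=-3.5 act=-5.4 lat=0.4 z=23.21 fwx=5.24 fz=7.58 t=30.3
o=1.0 act=-1.4 lat=0.5 z=22.94 fwx=5.37 fz=8.82 t=30.6
o=5.5 act=2.9 lat=0.6 z=22.81 fwx=6.15 fz=8.89 t=30.9
o=9.5 act=6.7 lat=0.6 z=22.68 fwx=8.32 fz=9.19 t=31.1
stroke 1 0.02328221443709573
o=-3.5 act=-5.3 lat=0.9 z=23.28 fwx=4.01 fz=5.90 t=33.5
o=1.0 act=-1.5 lat=1.0 z=22.83 fwx=6.41 fz=7.85 t=33.9
o=5.5 act=2.7 lat=1.0 z=22.59 fwx=6.92 fz=8.15 t=34.1
o=9.5 act=6.5 lat=1.0 z=22.38 fwx=7.70 fz=8.78 t=34.4
```

The drag ratio has risen to about 0.85 of the press, so the worm has stalled and slips. One slightly firmer stroke to confirm, then off to the handle with a picture on the way.

Run:
```python
from roll import *
P=WORM-.007*WX; r.servo_line([*P[:2],.029],.1)
z=press(-.007)-.0003
o,fs=stroke(z,-.007,.007,.005); lift(o)
r.servo_line([*(WORM+o*WX)[:2],.10],.2)
pose=(.5787,-.0249,YAW)
nrm=np.array([np.cos(YAW+np.radians(75)),np.sin(YAW+np.radians(75)),0])
G=np.array(wr(pose,-.072-.0966,.0259,0)); P=G-.040*nrm
print("grip",G,"pre",P)
r.move_ptp([*P[:2],.10],down(YAW+np.radians(75)))
t=r.snapshot("top"); s=r.snapshot("side"); pickle.dump((t,s),open("p3.pkl","wb"))
import loc; loc.overlay(t,s,pose,"3")
print(r.read_position(),r.read_ft_force(),r.read_clock(),r.read_q())
```

```text
o=-2.0 act=-4.2 lat=0.4 z=23.00 fwx=6.34 fz=8.25 t=36.9
o=3.0 act=0.3 lat=0.4 z=22.80 fwx=6.63 fz=8.59 t=37.2
o=7.0 act=4.0 lat=0.4 z=22.65 fwx=7.35 fz=8.92 t=37.5
grip [0.67093663 0.11858929 0.        ] pre [0.63985079 0.1437621  0.        ]
[0.63877183 0.14257894 0.09832962] [-0.27120804 -0.32476588  0.0012967 ] 38.9083 [ 1.37804550e-01  2.28970972e-01  1.73362037e+00 -4.44041975e-04
  1.18185458e+00  8.19205907e-01]
```

View pics/top3.png

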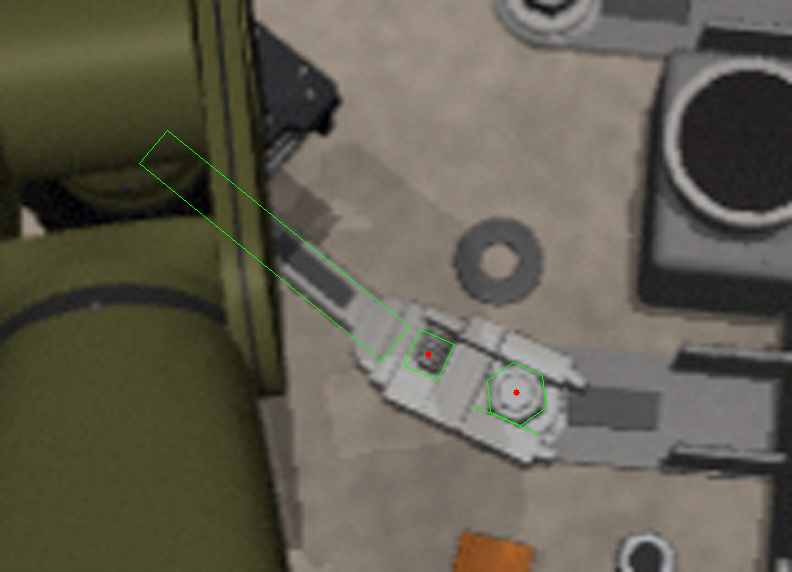

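View pics/side3.png

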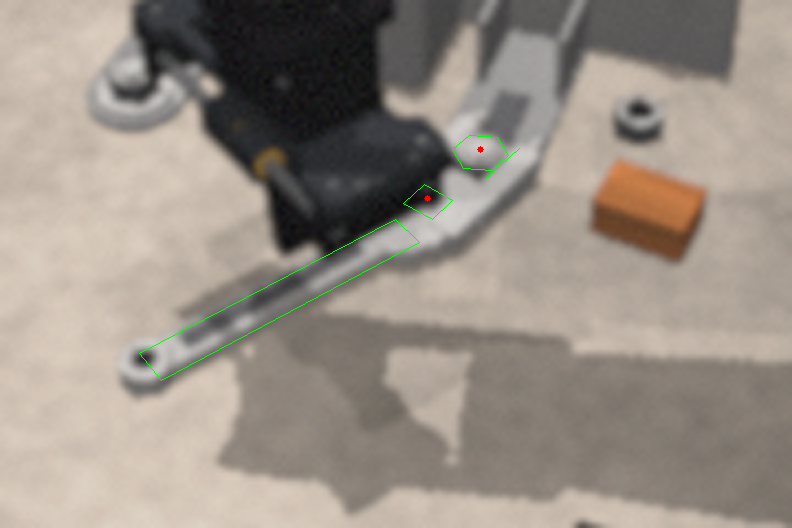

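The worm and nut are still in place. Comparing the jaw gap before and after.

Run:
```python
from h import *
a=pickle.load(open("p0.pkl","rb"))[0]["pixels"]; b=pickle.load(open("p3.pkl","rb"))[0]["pixels"]
f=lambda i:cv2.resize(np.ascontiguousarray(i[176:218,260:316,::-1]),None,fx=7,fy=7,interpolation=cv2.INTER_CUBIC)
cv2.imwrite("pics/cmp.png",np.hstack([f(a),f(b)]))
```

```text
(no output)
```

View pics/cmp.png

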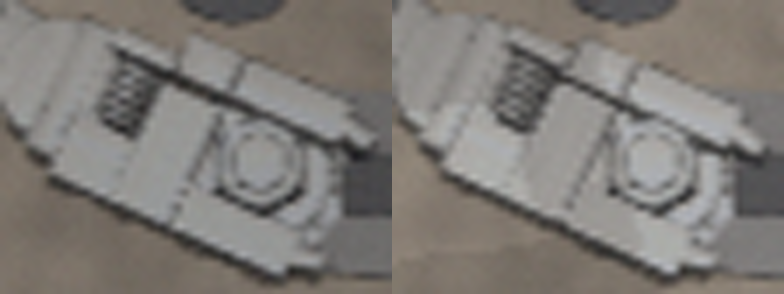

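In the after picture the jaw slot gap has closed and the moving jaw lies on the nut flat. Now a guarded approach to the handle.

Run:
```python
from roll import *
pose=(.5787,-.0249,YAW); nut=np.array([.5787,-.0249,0])
nrm=np.array([np.cos(YAW+np.radians(75)),np.sin(YAW+np.radians(75)),0])
G=np.array(wr(pose,-.072-.0966,.0259,0)); P=G-.040*nrm
print(r.servo_line([*P[:2],.008],.1,max_force=8), r.read_position()); r.wait(.1)
Q=G-.005*nrm
print(r.servo_line([*Q[:2],.008],.025,max_force=2.5)); p=r.read_position()
print(p,"offset from grip along normal mm",(p-G)@nrm*1e3,r.read_ft_force(),r.read_clock())
```

```text
False [0.64068543 0.14389899 0.00896681]
True
[0.66101587 0.12665527 0.0076413 ] offset from grip along normal mm -12.78595885912851 [-0.30660023  0.35255992  2.70902448] 41.1
```

Run:
```python
from roll import *
r.wait(.1)
for i in range(2): print(r.read_position(),r.read_ft_force())
s=r.snapshot("side"); crop(s,150,170,310,290,5,"pics/s4.png")
```

```text
[0.66077607 0.12669926 0.00747472] [-0.22405318  0.6710706   2.75764687]
[0.66077607 0.12669926 0.00747472] [-0.22405318  0.6710706   2.75764687]
```

View pics/s4.png

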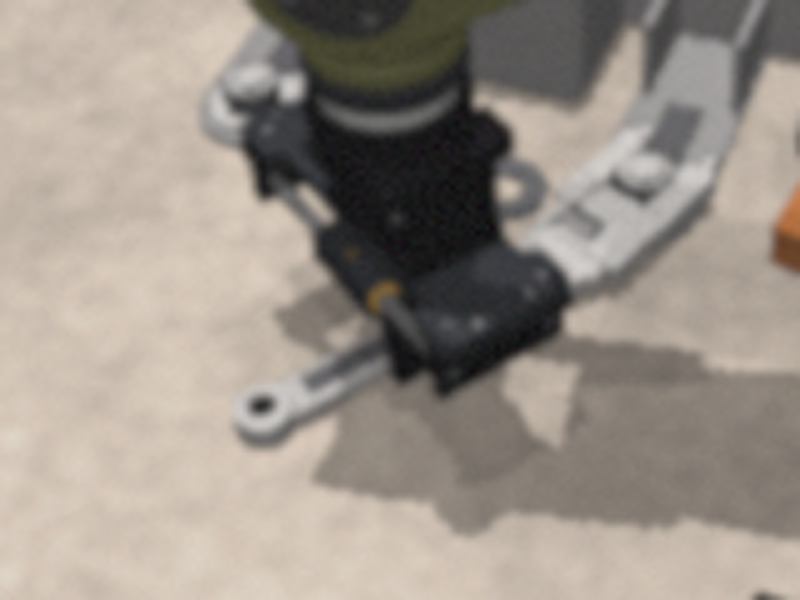

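The fingers are on the pushing (near) side of the handle. Creeping on to see whether the lateral force rises.

Run:
```python
from roll import *
pose=(.5787,-.0249,YAW); nut=np.array([.5787,-.0249,0])
nrm=np.array([np.cos(YAW+np.radians(75)),np.sin(YAW+np.radians(75)),0])
G=np.array(wr(pose,-.072-.0966,.0259,0))
for d in (-.012,-.010,-.008):
    Q=G+d*nrm
    st=r.servo_line([*Q[:2],.008],.03,max_force=8); p=r.read_position(); f=r.read_ft_force()
    print(d,st,(p-G)@nrm*1e3,p[2],"lat",-f@nrm,f,r.read_clock())
```

```text
-0.012 False -12.700604515087191 0.007631754724602854 lat 3.0936818595401774 [-1.96785515  2.4858104   1.51455422] 41.5
-0.01 False -11.522540838300923 0.007571538865428096 lat 5.3869138459403585 [-3.71794094  3.96861613  3.011747  ] 41.75
-0.008 False -9.858021002600712 0.007598636302411855 lat 6.744201918875699 [-4.69954497  4.91318821  3.81555025] 42.0
```

Lateral contact is clean and the handle moves. Sweeping the arc.

Run:
```python
from roll import *
pose=(.5787,-.0249,YAW); nut=np.array([.5787,-.0249,0])
a0=YAW+np.radians(75)
nrm=np.array([np.cos(a0),np.sin(a0),0]); G=np.array(wr(pose,-.072-.0966,.0259,0))
Q=G-.008*nrm-nut
N=9
for k in range(1,N+1):
    th=.74*k/N; q=R.from_euler('z',-th).apply(Q)+nut
    st=r.servo_line([*q[:2],.008],.04,orientation=down(a0-th),max_force=20)
    p=r.read_position()-nut; f=r.read_ft_force(); n=R.from_euler('z',-th).apply(nrm)
    ang=np.arctan2(Q[1],Q[0])-np.arctan2(p[1],p[0])
    print(f"{th:.3f} {st} act={ang:.3f} r={np.hypot(p[0],p[1]):.4f} lat={-f@n:.2f} f={f.round(1)} t={r.read_clock():.1f}")
    if st: break
s=r.snapshot("side"); crop(s,150,140,310,260,5,"pics/s5.png")
```

```text
0.082 False act=0.075 r=0.1721 lat=5.37 f=[-2.8  4.8  2.1] t=42.5
0.164 False act=0.157 r=0.1721 lat=5.12 f=[-2.8  4.4  2.4] t=43.0
0.247 False act=0.239 r=0.1722 lat=5.92 f=[-3.   5.1  2.3] t=43.5
0.329 False act=0.322 r=0.1722 lat=4.69 f=[-1.4  4.7  1. ] t=44.0
0.411 False act=0.404 r=0.1723 lat=5.17 f=[-1.   5.3  2.1] t=44.5
0.493 False act=0.486 r=0.1724 lat=5.01 f=[0.1 5.5 1.5] t=45.0
0.576 False act=0.568 r=0.1724 lat=5.08 f=[0.3 5.4 1.2] t=45.5
0.658 False act=0.651 r=0.1725 lat=5.24 f=[-0.3  5.3  0.2] t=46.0
0.740 False act=0.732 r=0.1725 lat=6.17 f=[1.1 6.4 1.3] t=46.5
```

View pics/s5.png

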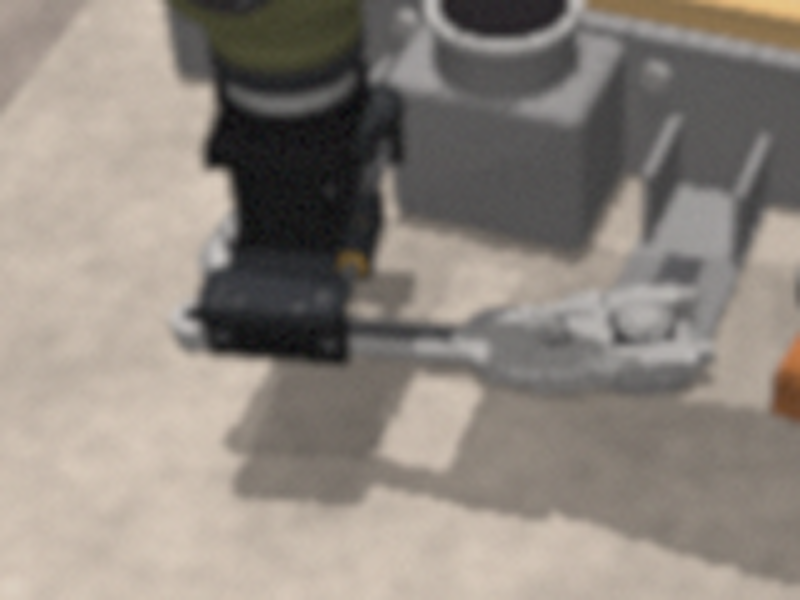

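The handle swept about 0.74 rad at a steady 5–6 N (about 0.9 N m). Backing away and checking from above.

Run:
```python
from roll import *
import loc
p=r.read_position(); a=YAW+np.radians(75)-.74
n=np.array([np.cos(a),np.sin(a),0])
q=p-.04*n
r.servo_line([*q[:2],.009],.08); r.servo_line([*q[:2],.16],.15)
q=r.read_q(); q[0]+=.9; r.move_j(q)
t=r.snapshot("top"); s=r.snapshot("side"); pickle.dump((t,s),open("p6.pkl","wb"))
print(r.read_ft_force(),r.read_clock())
for g in ("nut","wrench","spare_washer"): print(g,[(d["score"],d["extent"]) for d in r.search_frame(g,t)[:2]])
loc.overlay(t,s,(.5787,-.0249,YAW-.74),"6",y0=90,y1=220,b=150,d=270)
```

```text
[ 0.56102777 -0.26422019  0.77296227] 50.7667
nut [(0.65, [290.9, 193.8, 304.8, 207.9])]
wrench [(0.64, [269.7, 102.7, 310.1, 218.4])]
spare_washer []
```

View pics/top6.png

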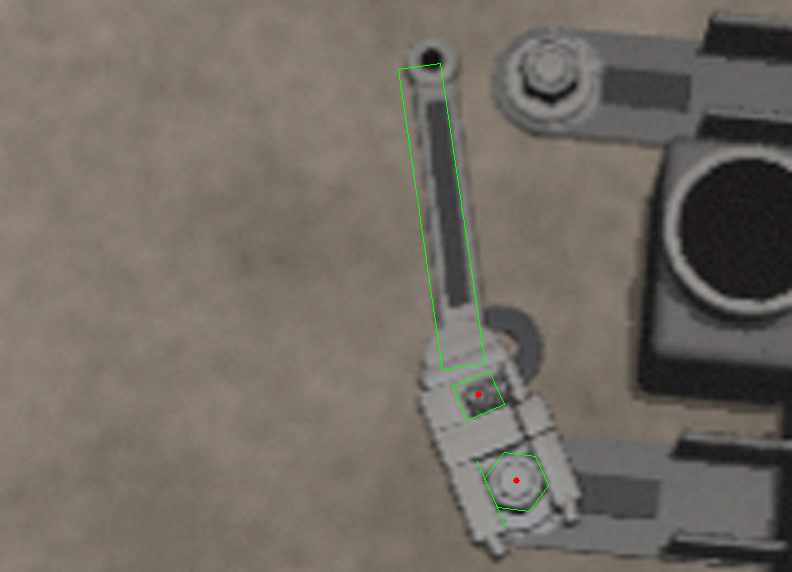

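View pics/side6.png

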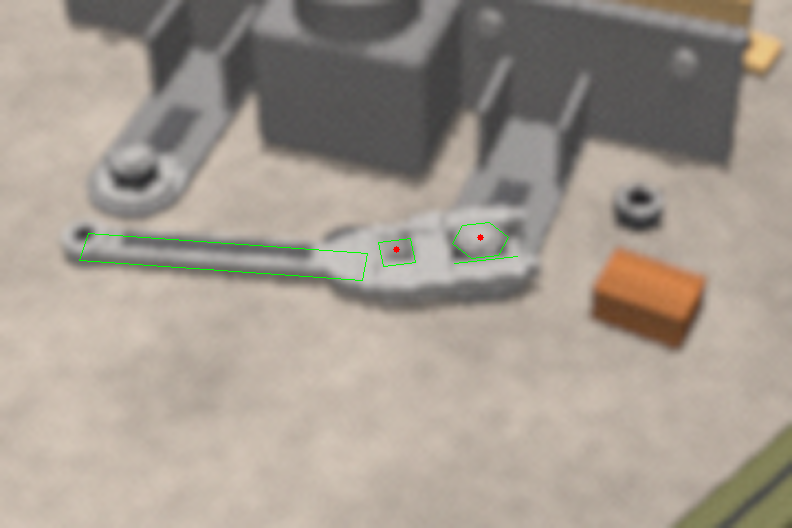

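The wrench tail swung from 145.7° to 101.4° in the image, which is 0.77 rad. The wrench lies on the nut, the bystanders look unmoved and the robot is clear. Handing in.

```bash
python3 -c "
from station import r
r.job_done(); print(r.read_clock())"
```

```text
the job is handed in; nothing more can be done
the job is handed in; nothing more can be done
```

I closed the wrench's jaw on the nut with its worm, then pushed the handle clockwise by about an eighth of a turn and handed the job in. The clock read 50.8 s at the last check; no verdict was reported.

- **Rolling the worm:** I used seven light fingertip strokes at about 6 to 10 N. The drag rose from about 3.3 N to about 7–8 N, with the finger slipping. I took that as the jaw being snug, and a picture showed the jaw slot gap closed.
- **Turning the nut:** I pushed the handle side with the shut fingers at about 5 to 6 N, which is roughly 0.9 N m. The final top picture gives about 0.77 rad of wrench rotation, against about 0.74 rad from the tool path. The nut itself may have turned slightly less if any play remained.
- **Final state:** The wrench lies on the nut with the jaw against its flat, and the robot was clear of everything. The spare washer, now partly under the wrench head, and the spare nut and block look unmoved. I did not recheck the bowl, mallet or push stick.
- **What disagreed or went unchecked:**
  - The fingertip was thinner along the gripper's opening direction than I assumed, so I turned the tool 90° before rolling.
  - The first contact with the handle showed mostly upward force before it became a clean sideways push.
  - The picture detector did not find the spare washer in the last picture, so I judged it by eye.
  - I could not read the jaw opening directly.

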